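# Crank a worm-geared panorama head on to its next frame stop and release the shutter

### The job

A panorama of the hall is being shot from the console. Wind the little crank of the worm-geared head clockwise (seen from the handle's end), turn after turn, until the yellow lug on the dial comes up against the red-tipped stop screw of the next frame and just bears on it; do not force the worm. Then let go of the crank and press the round button of the remote release right down to take the frame. The head only stands on the mat by its own weight and the viewpoint must not shift: do not drag, rock or tip it, take no frame before the lug bears on the stop, and leave the other things where they lie.

Things in the scene. Friction and masses are not known exactly. Their poses are not given: they have to be found in the camera images.
- head: Grey panorama head, 124 mm across, 3.9 kg, loose on three rubber feet (80 mm from its axis). About 20 N sideways makes it creep, 14 N up or down at the crank handle makes it rock; it may shift up to 4 mm and lean 2 degrees. Origin: on the mat under the pan axis, z up. The crank is on its own -y side. Black dial (120 mm) on top at 94 mm, camera up to 222 mm, lens to +x reaching 64 mm from the axis.
- dial: Dial with the upright camera, turning about the pan axis; origin on that axis 81 mm above the mat; its yaw grows (anticlockwise from above) as the crank is wound clockwise, 10 degrees a turn (worm 36 to 1, no backlash). White marks every 10 degrees, long ones every 30. The job is about one long division: 19 to 40 degrees, 1.9 to 4 turns.
- lug_face (a point): Middle of the leading face (towards the dial's own -x) of the yellow lug at the dial's rim, 68 mm from the pan axis, 87 mm above the mat; lug 8 x 18 x 10 mm. Axes are the dial's. This face meets the stop screw's tip.
- stop: Stop on the head's +y side: grey block with an 8 mm screw pointing to the head's +x, its round red tip facing the lug. Origin where the screw leaves the block, 23 mm to -x and 68 mm to +y of the pan axis, 87 mm above the mat. The tip stands out 5 to 18 mm, set differently each time, locked, not measured. At the stop the crank goes hard within 0.3 rad; over 150 N there (about 13 N along the handle's path) strains it.
- crank (a joint): Crank angle, rad: 0 = handle straight above the shaft, growing clockwise seen from the handle's free end (looking along the head's +y); at +1.57 the handle is on the head's +x side, at 3.14 below. Counts on over many turns. Friction about 0.05 N m, 2 N at the handle; it stays where it is left, so the lug goes on bearing on the stop when the handle is let go.
- shaft_end (a point): Point on the crank shaft's axis level with the middle of the handle: centre of the handle's circle of radius 26 mm, in the head's x-z plane. It lies 46 mm to -x and 132 mm to -y of the pan axis (head's axes) and 68 mm above the mat. Its axes are the head's.
- handle_mid (a point): Middle of the crank handle: a white grip, 14 mm thick, 46 mm long, parallel to the shaft (the head's y), with a steel bead 17 mm across at its free end; it spins on its own pin, so it can be held while the crank goes round. The crank arm begins 25 mm from this point. At its lowest the handle's axis is 42 mm above the mat. This point turns with the handle: use its position only.
- shutter (a joint): Travel of the remote release's button, m: 0 = up, 0.005 = right down (about 4 N); springs back.
- shutter_top (a point): Centre of the top of the light grey round button, 26 mm across, on a flat black remote fixed to the mat; 25 mm above the console's surface. Press straight down.
- bowl: Matte grey ceramic bowl, 150 mm across, 55 mm high; origin under its centre. Leave alone.
- fob_cover: Green silicone fob cover, 66 x 37 x 13 mm; origin under its centre. Leave alone.
- carabiner: Aluminium carabiner, 76 x 40 x 8 mm, lying flat; origin at its middle, underside. Leave alone.
- mints: Stainless push dispenser of mints, 48 mm across, 79 mm high; origin under its centre. Leave alone.
- bell: Chrome bell on a black foot 84 mm across, 55 mm high, lever striker reaching 78 mm to its own -x; origin under its centre. Leave alone.
- lens_cap: Black lens cap, 53 mm across, 9 mm thick; origin under its centre. Leave alone.
There are look-alikes about, which are no part of the job. Of the things that look like the part that bears shutter, the smaller one is meant.

How it is judged:
By the outcome, as a careful person would: the job done as asked, in the order asked, and still so for the second after the job is handed in, with the robot touching nothing.
It also fails if it takes over 72 s, if anything falls off the work surface, if the arm or the gripper's body presses on something with over 40 N, if the wrist force passes 120 N, or if a joint passes its speed limit or range.

### The arm

A 6-joint arm with a two-finger parallel gripper is mounted at the origin on the work surface. World frame = base frame: x ahead of the robot, y to its left, z up, the work surface at z = 0. Lengths are in m, angles in rad, forces in N, time in s.
With the tool pointing down it reaches from about 0.4 to 0.825 m from the base axis. Payload 7 kg.
Tool frame: the origin (TCP) lies midway between the tips of the shut fingers; the grasp point (between the pads) lies 19 mm behind it; z points along the fingers, x is the direction in which the jaws open and shut, and the axes are right-handed (so a half turn about z gives the same grasp; the last joint's range is limited). The gripper opens to 88 mm and grips with 3 to 60 N. Pads are 19 mm wide; open, the fingers measure 130 mm over their backs; the gripper's body (78 mm by 193 mm) begins 47 mm behind the grasp point.
Start: joints at [1.559, 0.359, 0.012, 0, -1.224, -0.288], TCP at [0.199, 0.645, 0.227] pointing down, gripper open.
Joint ranges: [-3.07, 3.07], [-1.43, 2.12], [-1.02, 1.25], [-3.03, 1.67], [-3.05, -0], [-3.03, 3.03]. Speed limits (rad/s): [2.39, 2.39, 3.01, 3.14, 3.14, 3.14].

### API

Orientations are given as [roll, pitch, yaw] about the fixed x, y, z axes, in that order (R = Rz(yaw) Ry(pitch) Rx(roll)).
In Python, from station import status, eyes, workorder gives the robot as it stands.
- The arm moves only by the shell command python3 -m jog 'ROWS' [OPENING] [FORCE]. ROWS is JSON, a list of rows, each a list of 6 numbers: the shift along the world's x, y, z in mm, then the turn, a rotation vector about the world's x, y, z in rad. A call has 1 to 12 rows; each row shifts and turns the pose as measured when the row begins; what a row does not reach is not made up. A row lasts 1/10 s, in which the tool goes at most 50 mm and 8.59 degrees, less where a joint would pass 70% of its speed; a pose out of reach is approached as far as the arm can. A call with a gripper value outside its range is refused whole. OPENING is the opening, from 0 (shut) to 1 (fully open), set as the call begins (- or left out, the last holds). The fingers move at their own pace and stop on an object; FORCE is the grip in N (left out, the last holds). Time passes only in rows, so rows that do not move let the fingers close. It gives the time, the measured TCP pose, the force and the opening at its end, in the units of the state.
- status.get_state(): the state, without advancing time (a new reading comes with each control period).
- eyes.grab_frame(name): name is "scene" or "top" or "wrist"; returns the picture (400x640x3 uint8, blue, green, red); there is no depth.
- eyes.calibration(name): a dict with "camera_matrix" (3x3 intrinsics, pixels), "cam_to_world" (4x4, takes a point from camera to world coordinates); the wrist camera has in their place "hand_eye" (4x4, takes a point from camera to tool coordinates, whose origin is the TCP and whose axes are the tool frame's). Camera axes: x right, y up, looking along -z (the intrinsics and any distortion apply to the point x, -y, -z); pixel columns grow to the right and rows downward; lengths in m; the calibration is good to about 2 mm. A picture is of the moment at which its call begins: read the wrist's pose just before it. calibration takes no time and is no camera call.
- workorder.job_done(): hands the job in, once; it reports no verdict.
The state is a dict: "t": time; "q": joint angles; "qd": joint speeds; "joint_efforts": joint torques, N m; "eef_pos": TCP position; "ee_rot": TCP orientation; "force": force on the tool from outside, world axes, zero at the start; "moment": the same for the moment, N m; "width": finger opening in m.
Only numpy, scipy, OpenCV 4.12 (cv2) and the standard library are available. Lean on these libraries where they do the work, as an engineer would, in place of code of your own. Each camera call takes 0.05 s, during which the arm holds its last target. There are 200 camera calls.

## Working session

There is one attempt and no reset: what is moved stays moved. The work goes in short steps, Python scripts to look and compute and a shell command to move; the robot and the scene stay as the last step left them, time stands still between calls to the robot, and variables do not carry over. Pictures are saved under pics/ and viewed, about 8 in all and at most 12, crops included, and the job is handed in when it is done.

```bash
ls; mkdir -p pics
python3 - <<'E'
from station import status, eyes
import cv2, numpy as np
for n in ("scene","top"):
    cv2.imwrite(f"pics/{n}0.png",eyes.grab_frame(n))
    c=eyes.calibration(n); print(n,{k:np.round(v,4).tolist() if not isinstance(v,str) else v for k,v in c.items()})
c=eyes.calibration("wrist");print({k:np.round(v,4).tolist() for k,v in c.items()})
print(status.get_state())
E
```

```text
pics
scene {'camera_matrix': [[412.0651, 0.0, 320.2182], [0.0, 412.0651, 204.433], [0.0, 0.0, 1.0]], 'cam_to_world': [[0.0366, -0.8035, 0.5942, 1.2276], [0.9993, 0.0303, -0.0205, -0.0192], [-0.0016, 0.5945, 0.8041, 1.0691], [0.0, 0.0, 0.0, 1.0]]}
top {'camera_matrix': [[387.3531, 0.0, 319.3564], [0.0, 387.3531, 200.0464], [0.0, 0.0, 1.0]], 'cam_to_world': [[0.0106, 0.9964, -0.0842, 0.396], [-0.9999, 0.0102, -0.0056, -0.0182], [-0.0048, 0.0842, 0.9964, 1.1193], [0.0, 0.0, 0.0, 1.0]]}
{'camera_matrix': [[331.0238, 0.0, 322.4863], [0.0, 331.0238, 198.3711], [0.0, 0.0, 1.0]], 'hand_eye': [[1.0, -0.0017, 0.0004, 0.0008], [-0.0015, -0.9538, -0.3005, -0.0812], [0.0009, 0.3005, -0.9538, -0.1581], [0.0, 0.0, 0.0, 1.0]]}
{'t': 0.1, 'q': array([ 1.55908462e+00,  3.59316303e-01,  1.11406173e-02, -3.10177333e-04,
       -1.22411835e+00, -2.88127477e-01]), 'qd': array([ 4.39778586e-04, -5.76122206e-04,  7.10515390e-04, -3.81048720e-05,
        6.75679950e-04, -9.05177118e-04]), 'joint_efforts': array([-2.36485401e-03, -5.84164917e+01,  2.93753242e+01,  7.01558724e+00,
        1.01794774e-02, -6.20389278e-05]), 'eef_pos': array([0.19925081, 0.64444985, 0.22571113]), 'ee_rot': array([-3.14144661e+00, -1.51883823e-03, -1.87074123e+00]), 'force': array([-0.25631491, -0.26442287,  1.12091671]), 'moment': array([ 0.00794934, -0.00208619, -0.0154656 ]), 'width': 0.0875394862006973}
```

View pics/scene0.png

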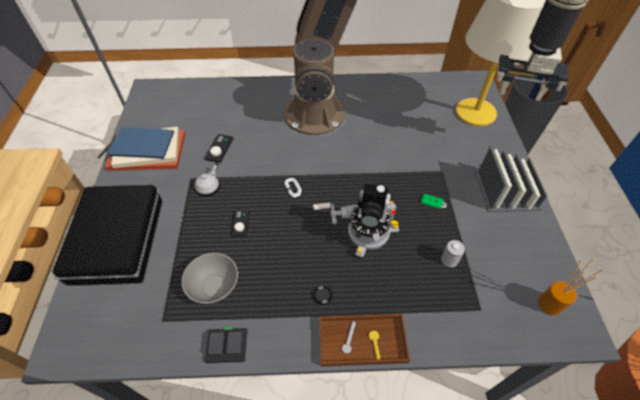

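View pics/top0.png

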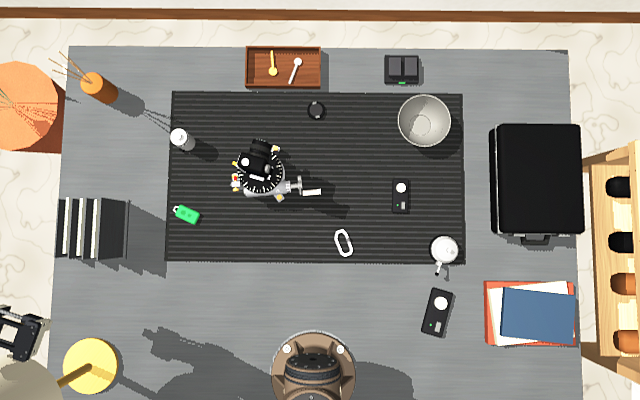

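The top view shows the head at about (260,172) with its crank and white handle at (312,191). There are two remotes: one on the mat with its button at (401,188), and a larger one off the mat with its button at (440,302). The smaller one, on the mat, fits the description. I'll confirm both with an enlarged crop.

```bash
cat > h.py <<'E'
import numpy as np, cv2
from station import status, eyes
from scipy.spatial.transform import Rotation as R
def ray(n,px,pose=None):
    c=eyes.calibration(n);K=np.array(c["camera_matrix"])
    if n=="wrist":
        T=np.eye(4);T[:3,:3]=R.from_euler('xyz',pose[1]).as_matrix();T[:3,3]=pose[0];T=T@np.array(c["hand_eye"])
    else: T=np.array(c["cam_to_world"])
    d=np.linalg.inv(K)@[px[0],px[1],1.]; d=T[:3,:3]@[d[0],-d[1],-d[2]]
    return T[:3,3],d/np.linalg.norm(d)
def plane(n,px,z,pose=None):
    o,d=ray(n,px,pose); return o+d*(z-o[2])/d[2]
def cross(*rs):
    A=sum(np.eye(3)-np.outer(d,d) for o,d in rs);b=sum((np.eye(3)-np.outer(d,d))@o for o,d in rs)
    p=np.linalg.solve(A,b);return p,[round(1e3*np.linalg.norm(np.cross(p-o,d)),1) for o,d in rs]
def proj(n,p,pose=None):
    c=eyes.calibration(n);K=np.array(c["camera_matrix"])
    if n=="wrist":
        T=np.eye(4);T[:3,:3]=R.from_euler('xyz',pose[1]).as_matrix();T[:3,3]=pose[0];T=T@np.array(c["hand_eye"])
    else: T=np.array(c["cam_to_world"])
    q=T[:3,:3].T@(np.array(p)-T[:3,3]);u=K@[q[0],-q[1],-q[2]];return u[:2]/u[2]
E
python3 - <<'E'
import cv2,numpy as np
t=cv2.imread("pics/top0.png");s=cv2.imread("pics/scene0.png")
f=lambda im,x0,y0,w,h,k:cv2.resize(im[y0:y0+h,x0:x0+w],None,fx=k,fy=k,interpolation=cv2.INTER_CUBIC)
a=f(t,222,132,110,80,3.6);b=f(s,305,178,110,80,3.6);c=f(t,380,170,80,170,1.7)
c=cv2.resize(t[165:345,375:465],(288,576),interpolation=cv2.INTER_CUBIC)
cv2.imwrite("pics/crop0.png",np.hstack([np.vstack([a,b]),c]))
from h import *
for n,px in (("small",(401,188)),("big",(440,302))): print(n,plane("top",px,.025))
E
```

```text
small [ 0.52512132 -0.2434509   0.025     ]
big [ 0.20848434 -0.34908967  0.025     ]
```

View pics/crop0.png

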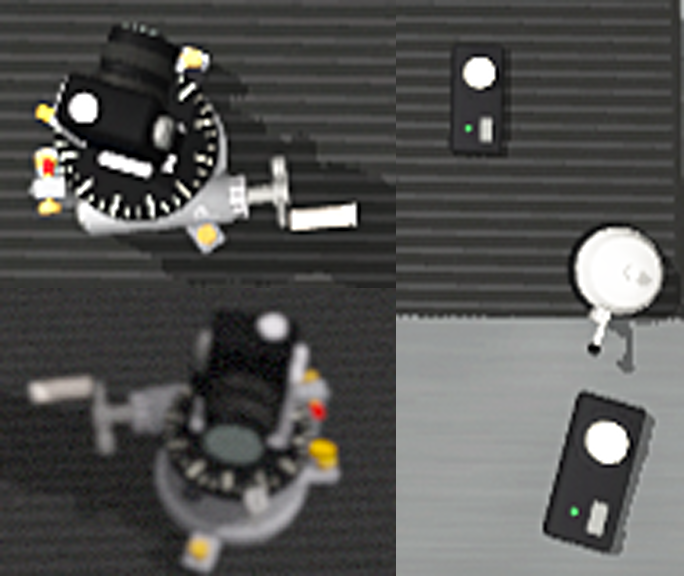

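The crop confirms the smaller remote, on the mat with its button at about (401,188). The crank points to world -y, with the handle currently on the -x/upper side, and the red stop tip is at about (235,178). I'll swing over on a straight high path, with the wrist camera on the -y side.

```bash
python3 -m jog '[[18,-44,20,0,0,-0.08],[18,-44,20,0,0,-0.08],[18,-44,20,0,0,-0.08],[18,-44,20,0,0,-0.08],[18,-44,10,0,0,-0.08],[18,-44,0,0,0,-0.08],[18,-44,0,0,0,-0.08],[18,-44,0,0,0,-0.08],[18,-44,0,0,0,-0.08],[18,-44,0,0,0,-0.08],[18,-44,0,0,0,-0.08],[18,-44,0,0,0,-0.08]]'
```

```text
t: 1.3
eef_pos: [0.4129, 0.1038, 0.3095]
ee_rot: [-3.141, -0.009, -2.859]
force: [1.2, 0.8, 0.9]
width: 0.0877
```

```bash
python3 -m jog '[[18,-44,0,0,0,-0.07],[18,-44,0,0,0,-0.07],[18,-44,-10,0,0,-0.07],[15,-40,-20,0,0,-0.07],[8,-12,-20,0,0,0],[0,0,0,0,0,0]]' 0.4
python3 - <<'E'
from h import *
s=status.get_state();print(s["eef_pos"],s["ee_rot"],s["force"])
im=eyes.grab_frame("wrist");cv2.imwrite("pics/w1.png",im)
E
```

```text
t: 1.9
eef_pos: [0.4909, -0.0935, 0.2577]
ee_rot: [-3.141, -0.008, 3.123]
force: [-0.7, 0.5, 0.0]
width: 0.045
[ 0.49090161 -0.09349435  0.25774446] [-3.14143286 -0.00777458  3.12294871] [-0.73803612  0.45869603  0.00446906]
```

View pics/w1.png

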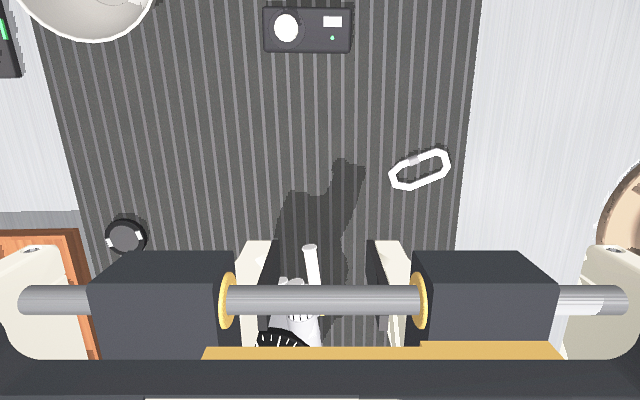

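The wrist view shows the small remote with its button at (286,27), the carabiner at (420,170), and the white handle partly visible between the fingers with its end at (310,248). I'll move +y so the handle clears the gripper, then take two wrist views.

```bash
cat > two.py <<'E'
from h import *
import sys
s=status.get_state();print(s["eef_pos"].tolist(),s["ee_rot"].tolist())
im=eyes.grab_frame("wrist");cv2.imwrite(f"pics/{sys.argv[1]}.png",im)
np.save(f"pics/{sys.argv[1]}.npy",np.array([s["eef_pos"],s["ee_rot"]]))
E
python3 -m jog '[[0,40,10,0,0,0],[0,40,5,0,0,0],[0,0,0,0,0,0],[0,0,0,0,0,0]]'; python3 two.py w2; python3 -m jog '[[40,0,0,0,0,0],[30,0,0,0,0,0],[0,0,0,0,0,0],[0,0,0,0,0,0]]'; python3 two.py w3
python3 -c "
import cv2,numpy as np
cv2.imwrite('pics/w23.png',np.vstack([cv2.resize(cv2.imread(f'pics/{n}.png')[100:300,140:540],(800,400))[:300] for n in('w2','w3')]))"
```

```text
t: 2.35
eef_pos: [0.4906, -0.0088, 0.2778]
ee_rot: [3.142, -0.004, 3.125]
force: [0.1, 0.1, -0.2]
width: 0.0351
[0.49058966305110824, -0.008778967318052321, 0.2778259048940694] [3.1415411051976125, -0.0036084284838355796, 3.1245213715984006]
t: 2.8
eef_pos: [0.5618, -0.0097, 0.2801]
ee_rot: [3.14, -0.0, 3.126]
force: [-1.0, -0.4, 0.7]
width: 0.0352
[0.5618083551939598, -0.009659474559401351, 0.2801038163445531] [3.1404479139761716, -0.00047900195763839193, 3.1256122762968555]
```

View pics/w23.png

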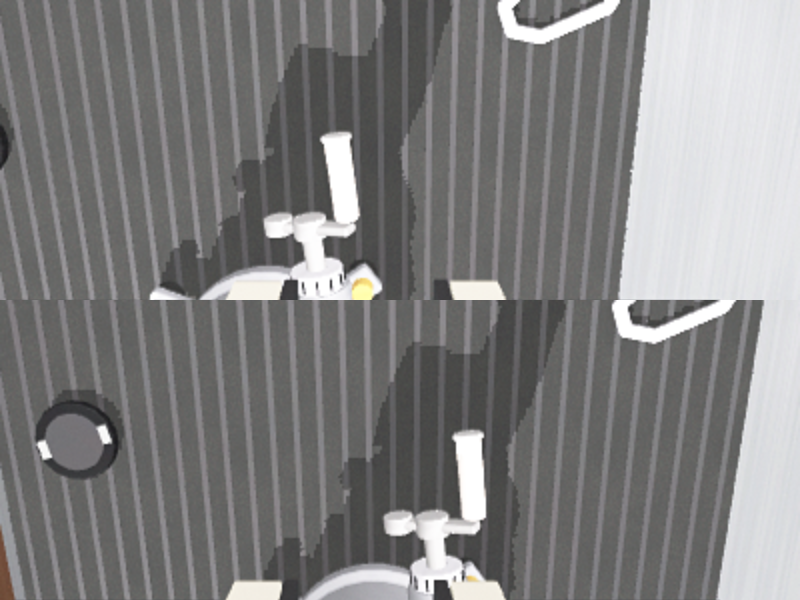

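The crops show the handle's axis from (308,167) to (313,209) in w2, and from (374,167) to (377,208) in w3. The hub is at about (295,211) in w2 and (356,210) in w3. Next I'll triangulate with sub-pixel masks.

```bash
cat > m.py <<'E'
from h import *
def blob(im,x0,y0,x1,y1,th):
    m=(im[y0:y1,x0:x1].min(2)>th).astype(np.uint8)
    n,l,st,ce=cv2.connectedComponentsWithStats(m); k=1+np.argmax(st[1:,4])
    pts=np.argwhere(l==k)[:,::-1]+[x0,y0]
    c=pts.mean(0);u,s,v=np.linalg.svd(pts-c,full_matrices=False);a=v[0];t=(pts-c)@a
    a=a if a[1]>0 or abs(a[1])<abs(a[0]) else -a
    t=(pts-c)@a
    return c,a,t.min(),t.max(),len(pts)
t=cv2.imread("pics/top0.png");sc=cv2.imread("pics/scene0.png")
rs=[]
E=[]
for n,im,box in (("w2",cv2.imread("pics/w2.png"),(298,160,322,208)),("w3",cv2.imread("pics/w3.png"),(362,160,388,207)),("top",t,(300,184,330,200)),("scene",sc,(308,200,332,212))):
    b=blob(im,*box,{"w2":215,"w3":215,"top":170,"scene":130}[n]);print(n,np.round(b[0],1),np.round(b[1],2),np.round(b[2:],1))
    pose=np.load(f"pics/{n}.npy") if n[0]=="w" else None
    cam="wrist" if pose is not None else n
    e1=b[0]+b[1]*b[2];e2=b[0]+b[1]*b[3]
    E.append([ray(cam,p,pose) for p in (e1,e2,b[0])])
    if n=="scene": pass
for i,nm in enumerate(("bead","root","mid")):
    f=lambda idx:cross(*[E[k][i if not(k in(2,) and i<2) else 1-i] for k in idx])
    print(nm,"w",f([0,1]),"ts",cross(E[2][2],E[3][2]) if i==2 else "", "all",cross(*[e[2] for e in E]) if i==2 else "")
hub=cross(ray("wrist",(295,211),np.load("pics/w2.npy")),ray("wrist",(356,210),np.load("pics/w3.npy")));print("hub",hub)
E
python3 m.py
```

```text
w2 [310.2 186.9] [0.15 0.99] [-20.1  21.2 509. ]
w3 [375.2 186.2] [0.07 1.  ] [-19.8  20.2 494. ]
top [311.7 192.1] [-0.99  0.11] [-8.6  9.  95. ]
scene [321.  205.5] [-0.99  0.12] [-8.2  8.  77. ]
bead w (array([ 0.50557425, -0.01602349,  0.08645177]), [np.float64(0.1), np.float64(0.1)]) ts  all 
root w (array([0.50012149, 0.03132083, 0.08295263]), [np.float64(0.3), np.float64(0.3)]) ts  all 
mid w (array([0.50297884, 0.00661616, 0.08494776]), [np.float64(0.1), np.float64(0.1)]) ts (array([0.50463251, 0.00825745, 0.0851761 ]), [np.float64(0.2), np.float64(0.2)]) all (array([0.50349425, 0.00768859, 0.08341996]), [np.float64(0.9), np.float64(0.9), np.float64(1.5), np.float64(0.5)])
hub (array([0.52220213, 0.03971071, 0.06988502]), [np.float64(0.0), np.float64(0.0)])
```

```bash
cat > lug.py <<'E'
from h import *
def cen(im,box,kind):
    x0,y0,x1,y1=box;h=cv2.cvtColor(im[y0:y1,x0:x1],cv2.COLOR_BGR2HSV).astype(int);H,S,V=h[...,0],h[...,1],h[...,2]
    m=(S>120)&(V>90)&(((H>=15)&(H<=35)) if kind=="y" else ((H<9)|(H>170)))
    n,l,st,ce=cv2.connectedComponentsWithStats(m.astype(np.uint8));return [(np.round(ce[i]+[x0,y0],1).tolist(),int(st[i,4])) for i in range(1,n) if st[i,4]>2]
if __name__=="__main__":
    t=cv2.imread("pics/top0.png");s=cv2.imread("pics/scene0.png")
    for k in "yr": print(k,"top",cen(t,(222,130,300,210),k));print(k,"scene",cen(s,(330,170,410,265),k))
    psi=np.radians(6.5);Rz=np.array([[np.cos(psi),-np.sin(psi)],[np.sin(psi),np.cos(psi)]])
    pan=plane("top",(260.,171.),.094);print("pan",pan,"shaft_end",pan[:2]+Rz@[-.046,-.132])
E
python3 lug.py
```

```text
y top [([275.5, 149.8], 4), ([233.5, 162.6], 15), ([232.0, 176.7], 3), ([236.7, 176.3], 3), ([236.3, 189.1], 11), ([279.0, 196.5], 16)]
y scene [([391.3, 201.6], 11), ([394.7, 223.2], 52), ([359.6, 250.4], 15)]
r top [([235.0, 177.8], 12)]
r scene [([393.1, 211.8], 19)]
pan [0.55895338 0.1472633  0.094     ] shaft_end [0.5281919  0.01090447]
```

Run:
```python
from h import *
X=lambda a,b:cross(ray("top",a),ray("scene",b))
psi=np.radians(6.5);Rz=np.array([[np.cos(psi),-np.sin(psi)],[np.sin(psi),np.cos(psi)]])
P={"lug":X((233.5,162.6),(394.7,223.2)),"red":X((235,177.8),(393.1,211.8)),"f1":X((236.3,189.1),(391.3,201.6)),"f2":X((275.5,149.8),(359.6,250.4))}
f3=plane("top",(279,196.5),P["f1"][0][2]);P["f3"]=(f3,0)
c=[P[k][0][:2] for k in("f1","f2","f3")]
A=np.array([2*(c[1]-c[0]),2*(c[2]-c[0])]);pan=np.linalg.solve(A,[c[1]@c[1]-c[0]@c[0],c[2]@c[2]-c[0]@c[0]]);print("pan from feet",pan,np.linalg.norm(c-pan,axis=1),"shaft_end",pan+Rz@[-.046,-.132])
pan=(pan+np.array([.559,.1473]))/2
for k,(p,e) in P.items(): 
    h=Rz.T@(p[:2]-pan);print(k,p.round(4),e,"head",(h*1e3).round(1),"ang",np.degrees(np.arctan2(h[1],h[0])).round(1))
```

```text
pan from feet [0.55468587 0.14416249] [0.08120948 0.08120948 0.08120948] shaft_end [0.52392439 0.00780366]
lug [0.581  0.2171 0.0936] [np.float64(1.9), np.float64(1.9)] head [32.  68.1] ang 64.8
red [0.5403 0.2154 0.0918] [np.float64(1.2), np.float64(1.2)] head [-8.5 71.1] ang 96.8
f1 [0.5092 0.2114 0.0995] [np.float64(3.2), np.float64(3.2)] head [-39.9  70.7] ang 119.5
f2 [0.6304 0.1148 0.0314] [np.float64(0.2), np.float64(0.2)] head [ 69.6 -39.1] ang -29.3
f3 [0.4905 0.0945 0.0995] 0 head [-71.8 -43.4] ang -148.8
```

Triangulation results:
- **Handle mid:** about (0.5035, 0.0077, 0.0845).
- **Shaft end:** about (0.5245, 0.0105, 0.068), giving a radius of about 26–28 mm against 26 nominal.
- **Head yaw:** about 6.5°.
- **Crank angle:** about -53°.
- **Lug travel left:** about 28°, or roughly 2.8 turns.

I'll turn the jaws along head x and tilt the tool 25° so the body clears the crank arm.

```bash
python3 -m jog '[[-20,-5,0,0,0,0.13],[-20,-5,-20,0.11,0.0125,0],[-15,0,-40,0.11,0.0125,0],[0,0,-40,0.11,0.0125,0],[0,0,-35,0.11,0.0125,0],[0,0,0,0,0,0],[0,0,0,0,0,0]]' 0.4 7
python3 - <<'E'
from h import *
s=status.get_state();M=R.from_euler('xyz',s["ee_rot"]).as_matrix();print(M.round(3));g=s["eef_pos"]-.019*M[:,2];print(s["eef_pos"],"to go mm",1e3*(np.array([.5035+.0002,.0077-.002,.0845])-g),s["force"])
a=np.array([-.114,.993,0]);b=np.array([.993,.114,0]);print("tilt",np.degrees(np.arctan2(M[:,2]@a,-M[2,2])),"jaw err",np.degrees(np.arcsin(M[:,0]@a)),M[2,0])
E
```

```text
t: 3.55
eef_pos: [0.5019, -0.0187, 0.1468]
ee_rot: [2.683, 0.017, -3.025]
force: [0.5, 0.1, 1.0]
width: 0.0351
[[-0.993 -0.112 -0.037]
 [-0.116  0.89   0.441]
 [-0.017  0.442 -0.897]]
[ 0.50189947 -0.01866747  0.14676886] to go mm [  1.10416301  32.74979022 -79.30564014] [0.53861766 0.0876936  0.95245941]
tilt 26.253832051208477 jaw err -0.14038789186625972 -0.0167162610468619
```

Approaching along the tool axis, stopping 20 mm short for a check through the wrist camera.

```bash
python3 -m jog '[[0,10,-22,0,0,0],[0,10,-22,0,0,0],[0,5,-14,0,0,0],[0,0,0,0,0,0]]'; python3 two.py w4; python3 -c "
import cv2
cv2.imwrite('pics/w4c.png',cv2.resize(cv2.imread('pics/w4.png')[140:340,200:440],(720,600)))"
```

```text
t: 3.95
eef_pos: [0.504, 0.0079, 0.0952]
ee_rot: [2.693, 0.028, -3.02]
force: [-0.6, 0.4, -0.4]
width: 0.0351
[0.5040416788624752, 0.007898138538569842, 0.0951798581989536] [2.6933108133103785, 0.027841948072984124, -3.0198386672814266]
```

View pics/w4c.png

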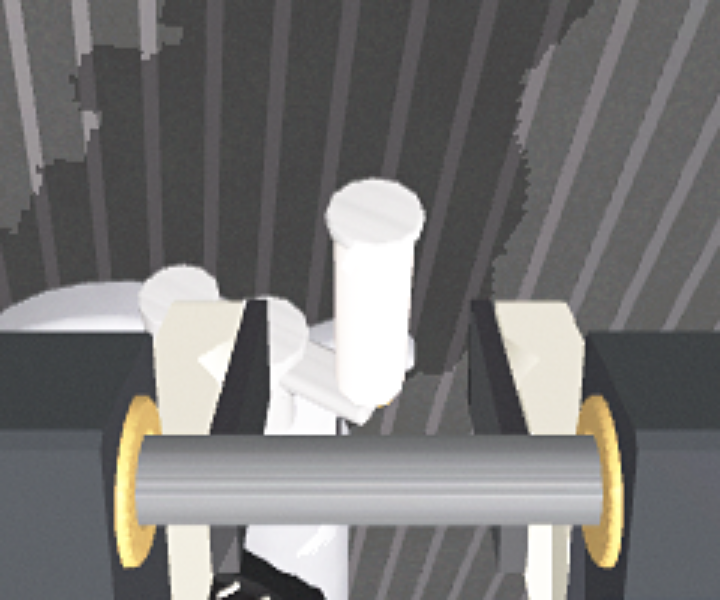

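The crop shows the handle (x≈373 of 720) centred between the fingers (midpoint about 369), with the crank arm and hub clear of them. Going down the rest and closing gently.

```bash
python3 -m jog '[[0,3,-14,0,0,0],[-1,3,-12,0,0,0],[0,0,0,0,0,0]]'; python3 -m jog '[[0,0,0,0,0,0],[0,0,0,0,0,0],[0,0,0,0,0,0],[0,0,0,0,0,0],[0,0,0,0,0,0],[0,0,0,0,0,0]]' 0 8; python3 -c "
from station import status;s=status.get_state();print(s['eef_pos'],s['force'],s['width'])"
```

```text
t: 4.3
eef_pos: [0.5057, 0.0147, 0.073]
ee_rot: [2.697, 0.037, -3.016]
force: [-0.3, -0.2, 0.5]
width: 0.0351
t: 4.9
eef_pos: [0.5043, 0.0141, 0.0733]
ee_rot: [2.696, 0.034, -3.017]
force: [-1.2, 0.6, -0.2]
width: 0.0138
[0.50432685 0.01412542 0.07330045] [-1.23360488  0.62855445 -0.17955374] 0.013784962641767257
```

```bash
python3 -m jog '[[0,0,0,0,0,0],[0,0,0,0,0,0],[0,1,-8,0,0,0],[0,0,-3,0,0,0],[0,0,0,0,0,0]]' 0.3; python3 -m jog '[[0,0,0,0,0,0],[0,0,0,0,0,0],[0,0,0,0,0,0],[0,0,0,0,0,0]]' 0 9; python3 -c "
from station import status;s=status.get_state();print(s['eef_pos'],s['force'],s['moment'],s['width'])"
```

```text
t: 5.4
eef_pos: [0.5062, 0.0149, 0.0618]
ee_rot: [2.697, 0.038, -3.017]
force: [-0.5, 0.2, 0.1]
width: 0.026
t: 5.8
eef_pos: [0.5051, 0.0147, 0.0614]
ee_rot: [2.697, 0.035, -3.017]
force: [-1.4, 0.0, -0.5]
width: 0.0137
[0.50507207 0.014689   0.06140872] [-1.42360913  0.00447411 -0.45929385] [-1.28822069  0.00336548  0.01790266] 0.013715406674005693
```

```bash
cat > est.py <<'E'
from h import *
import json,os,sys
# usage: est.py [step_deg] [n]; centre of TCP circle kept in c.json
hx=np.array([.9936,.1132,0]);hy=np.array([-.1132,.9936,0]);z=np.array([0,0,1.])
s=status.get_state();p=s["eef_pos"]
if not os.path.exists("c.json"): json.dump((p-.026*(np.sin(np.radians(-53))*hx+np.cos(np.radians(-53))*z)).tolist(),open("c.json","w"))
c=np.array(json.load(open("c.json")));d=p-c
ph=np.arctan2(d@hx,d@z);f=s["force"];r=np.sin(ph)*hx+np.cos(ph)*z;t=np.cos(ph)*hx-np.sin(ph)*z
print("t %.2f ang %.1f rad %.1f y %.1f | F rad %.1f tan %.1f y %.1f | w %.1f"%(s["t"],np.degrees(ph),1e3*np.hypot(d@hx,d@z),1e3*d@hy,f@r,f@t,f@hy,1e3*s["width"]),"rot",s["ee_rot"].round(3))
with open("log.txt","a") as L: L.write(json.dumps([s["t"],*p,*f,*s["moment"]])+"\n")
if len(sys.argv)>1:
    st=np.radians(float(sys.argv[1]));rows=[];q=p
    for k in range(int(sys.argv[2])):
        a=ph+st*(k+1);n=c+.026*(np.sin(a)*hx+np.cos(a)*z)
        rows.append([round(x,1) for x in 1e3*(n-q)]);q=n
    print(rows)
E
python3 est.py 13.25 12
```

```text
t 5.80 ang -53.0 rad 26.0 y -0.0 | F rad 0.9 tan -1.2 y 0.2 | w 13.7 rot [ 2.697  0.035 -3.017]
[[np.float64(4.1), np.float64(0.5), np.float64(4.3)], [np.float64(5.0), np.float64(0.6), np.float64(3.3)], [np.float64(5.6), np.float64(0.6), np.float64(2.0)], [np.float64(5.9), np.float64(0.7), np.float64(0.7)], [np.float64(5.9), np.float64(0.7), np.float64(-0.7)], [np.float64(5.6), np.float64(0.6), np.float64(-2.0)], [np.float64(5.0), np.float64(0.6), np.float64(-3.3)], [np.float64(4.1), np.float64(0.5), np.float64(-4.3)], [np.float64(3.0), np.float64(0.3), np.float64(-5.2)], [np.float64(1.8), np.float64(0.2), np.float64(-5.7)], [np.float64(0.4), np.float64(0.0), np.float64(-6.0)], [np.float64(-1.0), np.float64(-0.1), np.float64(-5.9)]]
```

```bash
python3 -m jog '[[4.1,0.5,4.3,0,0,0],[5.0,0.6,3.3,0,0,0],[5.6,0.6,2,0,0,0],[0,0,0,0,0,0]]'; python3 est.py 15 6
```

```text
t: 6.2
eef_pos: [0.5198, 0.0163, 0.0723]
ee_rot: [2.697, 0.033, -3.016]
force: [-0.7, -0.1, 0.0]
width: 0.0138
t 6.20 ang -12.6 rad 27.2 y -0.1 | F rad 0.2 tan -0.7 y 0.0 | w 13.8 rot [ 2.697  0.033 -3.016]
[[np.float64(7.0), np.float64(0.9), np.float64(-0.6)], [np.float64(6.6), np.float64(0.8), np.float64(-1.2)], [np.float64(6.1), np.float64(0.7), np.float64(-2.9)], [np.float64(5.2), np.float64(0.6), np.float64(-4.4)], [np.float64(3.9), np.float64(0.4), np.float64(-5.6)], [np.float64(2.3), np.float64(0.3), np.float64(-6.4)]]
```

Forces are under 1 N, so winding on.

```bash
python3 -m jog '[[7,0.9,-0.2,0,0,0],[6.6,0.8,-1.4,0,0,0],[6.1,0.7,-2.9,0,0,0],[0,0,0,0,0,0]]'; python3 est.py; python3 -m jog '[[5.2,0.6,-4.4,0,0,0],[3.9,0.4,-5.6,0,0,0],[2.3,0.3,-6.4,0,0,0],[0,0,0,0,0,0]]'; python3 est.py 15 6
```

```text
t: 6.6
eef_pos: [0.542, 0.0186, 0.0683]
ee_rot: [2.698, 0.036, -3.016]
force: [-1.7, -1.6, -0.6]
width: 0.0136
t 6.60 ang 36.0 rad 27.9 y -0.3 | F rad -1.6 tan -1.1 y -1.4 | w 13.6 rot [ 2.698  0.036 -3.016]
t: 7.0
eef_pos: [0.5526, 0.0198, 0.0492]
ee_rot: [2.697, 0.032, -3.016]
force: [-3.1, -1.5, -1.3]
width: 0.014
t 7.00 ang 82.8 rad 27.2 y -0.3 | F rad -3.4 tan 0.9 y -1.2 | w 14.0 rot [ 2.697  0.032 -3.016]
[[np.float64(-1.3), np.float64(0.2), np.float64(-6.9)], [np.float64(-1.8), np.float64(-0.2), np.float64(-6.5)], [np.float64(-3.4), np.float64(-0.4), np.float64(-5.9)], [np.float64(-4.8), np.float64(-0.5), np.float64(-4.8)], [np.float64(-5.9), np.float64(-0.7), np.float64(-3.4)], [np.float64(-6.5), np.float64(-0.7), np.float64(-1.7)]]
```

```bash
python3 - <<'E'
import json;c=json.load(open("c.json"));c[0]-=.001;json.dump(c,open("c.json","w"))
E
python3 -m jog '[[-2,0,-6.7,0,0,0],[-2,-0.2,-6.4,0,0,0],[-3.4,-0.4,-5.9,0,0,0],[0,0,0,0,0,0]]'; python3 est.py;  python3 -m jog '[[-4.8,-0.5,-4.6,0,0,0],[-5.9,-0.7,-3.2,0,0,0],[-6.5,-0.7,-1.5,0,0,0],[0,0,0,0,0,0]]'; python3 est.py 15 12
```

```text
t: 7.4
eef_pos: [0.5457, 0.0191, 0.0293]
ee_rot: [2.698, 0.035, -3.016]
force: [-2.9, -1.5, 0.4]
width: 0.0137
t 7.40 ang 128.1 rad 26.7 y -0.4 | F rad -2.6 tan 1.6 y -1.2 | w 13.7 rot [ 2.698  0.035 -3.016]
t: 7.8
eef_pos: [0.5303, 0.0174, 0.0212]
ee_rot: [2.698, 0.042, -3.016]
force: [-2.1, -1.9, 0.4]
width: 0.0137
t 7.80 ang 167.2 rad 25.2 y -0.3 | F rad -0.9 tan 2.1 y -1.7 | w 13.7 rot [ 2.698  0.042 -3.016]
[[np.float64(-6.6), np.float64(-0.4), np.float64(-1.5)], [np.float64(-6.6), np.float64(-0.8), np.float64(1.1)], [np.float64(-6.1), np.float64(-0.7), np.float64(2.8)], [np.float64(-5.2), np.float64(-0.6), np.float64(4.3)], [np.float64(-3.9), np.float64(-0.4), np.float64(5.5)], [np.float64(-2.3), np.float64(-0.3), np.float64(6.4)], [np.float64(-0.6), np.float64(-0.1), np.float64(6.8)], [np.float64(1.1), np.float64(0.1), np.float64(6.7)], [np.float64(2.8), np.float64(0.3), np.float64(6.2)], [np.float64(4.3), np.float64(0.5), np.float64(5.2)], [np.float64(5.5), np.float64(0.6), np.float64(3.9)], [np.float64(6.3), np.float64(0.7), np.float64(2.4)]]
```

```bash
python3 -m jog '[[-6.6,-0.6,-0.7,0,0,0],[-6.6,-0.8,1.1,0,0,0],[-6.1,-0.7,2.8,0,0,0],[0,0,0,0,0,0]]'; python3 est.py;  python3 -m jog '[[-5.2,-0.6,4.3,0,0,0],[-3.9,-0.4,5.5,0,0,0],[-2.3,-0.3,6.4,0,0,0],[0,0,0,0,0,0]]'; python3 est.py 15 12
```

```text
t: 8.2
eef_pos: [0.5129, 0.0155, 0.0252]
ee_rot: [2.699, 0.048, -3.018]
force: [-0.8, -1.5, 2.6]
width: 0.0139
t 8.20 ang -149.9 rad 23.7 y -0.2 | F rad -1.8 tan 2.2 y -1.4 | w 13.9 rot [ 2.699  0.048 -3.018]
t: 8.6
eef_pos: [0.5015, 0.0143, 0.043]
ee_rot: [2.699, 0.05, -3.018]
force: [1.1, -0.5, 1.1]
width: 0.0138
t 8.60 ang -96.8 rad 23.5 y -0.1 | F rad -1.1 tan 0.9 y -0.6 | w 13.8 rot [ 2.699  0.05  -3.018]
[[np.float64(-2.4), np.float64(-0.2), np.float64(6.5)], [np.float64(1.8), np.float64(0.2), np.float64(6.5)], [np.float64(3.4), np.float64(0.4), np.float64(5.8)], [np.float64(4.8), np.float64(0.5), np.float64(4.7)], [np.float64(5.9), np.float64(0.7), np.float64(3.3)], [np.float64(6.5), np.float64(0.7), np.float64(1.7)], [np.float64(6.7), np.float64(0.8), np.float64(-0.1)], [np.float64(6.5), np.float64(0.7), np.float64(-1.8)], [np.float64(5.8), np.float64(0.7), np.float64(-3.5)], [np.float64(4.7), np.float64(0.5), np.float64(-4.9)], [np.float64(3.3), np.float64(0.4), np.float64(-5.9)], [np.float64(1.7), np.float64(0.2), np.float64(-6.6)]]
```

```bash
cat > fit.py <<'E'
import numpy as np,json
L=np.array([json.loads(l) for l in open("log.txt")])[-12:]
hx=np.array([.9936,.1132,0]);c=np.array(json.load(open("c.json")));d=(L[:,1:4]-c)*1e3
u,z=d@hx,d[:,2];A=np.c_[2*u,2*z,np.ones(len(u))];s=np.linalg.lstsq(A,u*u+z*z,rcond=None)[0]
print("centre shift mm",s[:2].round(2),"r",np.sqrt(s[2]+s[0]**2+s[1]**2).round(2))
E
python3 fit.py; python3 -m jog '[[-0.4,0,6.5,0,0,0],[1.8,0.2,6.3,0,0,0],[3.4,0.4,5.6,0,0,0],[0,0,0,0,0,0]]'; python3 est.py;  python3 -m jog '[[4.8,0.5,4.5,0,0,0],[5.9,0.7,3.1,0,0,0],[6.5,0.7,1.6,0,0,0],[0,0,0,0,0,0]]'; python3 est.py 15 12;python3 fit.py
```

```text
centre shift mm [2.14 1.41] r 26.04
t: 9.0
eef_pos: [0.5061, 0.0148, 0.0625]
ee_rot: [2.699, 0.049, -3.018]
force: [3.5, -0.1, 0.1]
width: 0.0139
t 9.00 ang -48.2 rad 25.2 y -0.1 | F rad -2.6 tan 2.4 y -0.5 | w 13.9 rot [ 2.699  0.049 -3.018]
t: 9.4
eef_pos: [0.5208, 0.0163, 0.0723]
ee_rot: [2.698, 0.041, -3.016]
force: [1.8, 0.0, 1.2]
width: 0.0135
t 9.40 ang -8.4 rad 26.9 y -0.3 | F rad 1.0 tan 1.9 y -0.2 | w 13.5 rot [ 2.698  0.041 -3.016]
[[np.float64(6.8), np.float64(1.1), np.float64(-0.7)], [np.float64(6.5), np.float64(0.7), np.float64(-1.7)], [np.float64(5.9), np.float64(0.7), np.float64(-3.3)], [np.float64(4.8), np.float64(0.6), np.float64(-4.7)], [np.float64(3.5), np.float64(0.4), np.float64(-5.8)], [np.float64(1.8), np.float64(0.2), np.float64(-6.5)], [np.float64(0.1), np.float64(0.0), np.float64(-6.8)], [np.float64(-1.6), np.float64(-0.2), np.float64(-6.6)], [np.float64(-3.3), np.float64(-0.4), np.float64(-5.9)], [np.float64(-4.7), np.float64(-0.5), np.float64(-4.9)], [np.float64(-5.8), np.float64(-0.7), np.float64(-3.5)], [np.float64(-6.5), np.float64(-0.7), np.float64(-1.9)]]
centre shift mm [2.15 1.38] r 26.02
```

```bash
python3 - <<'E'
import json;c=json.load(open("c.json"));c[0]+=.00214;c[1]+=.00024;c[2]+=.0014;json.dump(c,open("c.json","w"))
E
python3 est.py 15 12
```

```text
t 9.40 ang -13.6 rad 25.9 y -0.3 | F rad 0.8 tan 2.0 y -0.2 | w 13.5 rot [ 2.698  0.041 -3.016]
[[np.float64(6.7), np.float64(1.0), np.float64(0.8)], [np.float64(6.7), np.float64(0.8), np.float64(-1.1)], [np.float64(6.2), np.float64(0.7), np.float64(-2.8)], [np.float64(5.2), np.float64(0.6), np.float64(-4.3)], [np.float64(4.0), np.float64(0.5), np.float64(-5.5)], [np.float64(2.4), np.float64(0.3), np.float64(-6.3)], [np.float64(0.7), np.float64(0.1), np.float64(-6.7)], [np.float64(-1.0), np.float64(-0.1), np.float64(-6.7)], [np.float64(-2.7), np.float64(-0.3), np.float64(-6.2)], [np.float64(-4.2), np.float64(-0.5), np.float64(-5.3)], [np.float64(-5.5), np.float64(-0.6), np.float64(-4.0)], [np.float64(-6.3), np.float64(-0.7), np.float64(-2.4)]]
```

```bash
python3 -m jog '[[6.7,1,0.8,0,0,0],[6.7,0.8,-1.1,0,0,0],[6.2,0.7,-2.8,0,0,0],[5.2,0.6,-4.3,0,0,0],[4,0.5,-5.5,0,0,0],[0,0,0,0,0,0]]'; python3 est.py 15 12
```

```text
t: 10.0
eef_pos: [0.5508, 0.0195, 0.0571]
ee_rot: [2.699, 0.037, -3.015]
force: [-1.5, -1.7, 0.1]
width: 0.0134
t 10.00 ang 67.6 rad 26.0 y -0.5 | F rad -1.5 tan -0.7 y -1.6 | w 13.4 rot [ 2.699  0.037 -3.015]
[[np.float64(1.7), np.float64(0.7), np.float64(-6.6)], [np.float64(-0.0), np.float64(-0.0), np.float64(-6.8)], [np.float64(-1.8), np.float64(-0.2), np.float64(-6.6)], [np.float64(-3.4), np.float64(-0.4), np.float64(-5.9)], [np.float64(-4.8), np.float64(-0.5), np.float64(-4.8)], [np.float64(-5.8), np.float64(-0.7), np.float64(-3.4)], [np.float64(-6.5), np.float64(-0.7), np.float64(-1.7)], [np.float64(-6.7), np.float64(-0.8), np.float64(0.0)], [np.float64(-6.5), np.float64(-0.7), np.float64(1.8)], [np.float64(-5.8), np.float64(-0.7), np.float64(3.4)], [np.float64(-4.8), np.float64(-0.5), np.float64(4.8)], [np.float64(-3.4), np.float64(-0.4), np.float64(5.9)]]
```

```bash
python3 -m jog '[[1.7,0.2,-6.6,0,0,0],[0,0,-6.8,0,0,0],[-1.8,-0.2,-6.6,0,0,0],[-3.4,-0.4,-5.9,0,0,0],[-4.8,-0.5,-4.8,0,0,0],[-5.8,-0.7,-3.4,0,0,0],[0,0,0,0,0,0]]'; python3 est.py 15 12
```

```text
t: 10.7
eef_pos: [0.5351, 0.018, 0.0216]
ee_rot: [2.697, 0.037, -3.013]
force: [-4.2, -2.0, 4.5]
width: 0.0132
t 10.70 ang 162.0 rad 26.9 y -0.2 | F rad -5.7 tan 2.7 y -1.5 | w 13.2 rot [ 2.697  0.037 -3.013]
[[np.float64(-6.9), np.float64(-0.5), np.float64(-0.4)], [np.float64(-6.7), np.float64(-0.8), np.float64(0.5)], [np.float64(-6.4), np.float64(-0.7), np.float64(2.3)], [np.float64(-5.6), np.float64(-0.6), np.float64(3.8)], [np.float64(-4.4), np.float64(-0.5), np.float64(5.2)], [np.float64(-2.9), np.float64(-0.3), np.float64(6.1)], [np.float64(-1.2), np.float64(-0.1), np.float64(6.7)], [np.float64(0.5), np.float64(0.1), np.float64(6.8)], [np.float64(2.3), np.float64(0.3), np.float64(6.4)], [np.float64(3.8), np.float64(0.4), np.float64(5.6)], [np.float64(5.1), np.float64(0.6), np.float64(4.4)], [np.float64(6.1), np.float64(0.7), np.float64(2.9)]]
```

Run:
```python
import json,numpy as np
c=np.array(json.load(open("c.json")));p=np.array(json.loads(open("log.txt").readline())[1:4]);d=p-c;hx=np.array([.9936,.1132,0]);print(np.degrees(np.arctan2(d@hx,d[2])))
from h import *
from lug import cen
t=eyes.grab_frame("top");s=eyes.grab_frame("scene");cv2.imwrite("pics/t5.png",t);cv2.imwrite("pics/s5.png",s)
for k in "yr": print(k,"top",cen(t,(222,130,300,210),k),"scene",cen(s,(330,170,410,265),k))
```

```text
-56.984237040150624
y top [([233.4, 170.3], 26), ([232.0, 176.7], 3), ([236.7, 176.3], 3), ([236.3, 189.1], 11)] scene [([391.6, 201.8], 8), ([394.5, 217.5], 40), ([395.3, 224.7], 27), ([359.6, 250.4], 15)]
r top [([235.0, 177.8], 12)] scene [([392.9, 212.0], 17)]
```

Red tip pixel is unchanged, so the head hasn't shifted. 1.61 turns are wound and the lug is visibly approaching, with about 1.1 turns left. I'll ease the inward correction and carry on.

```bash
python3 -m jog '[[-6.7,-0.7,0.3,0,0,0],[-6.7,-0.8,1.0,0,0,0],[-6.2,-0.7,2.4,0,0,0],[-5.6,-0.6,3.8,0,0,0],[-4.4,-0.5,5.2,0,0,0],[0,0,0,0,0,0]]'; python3 est.py 15 8;python3 fit.py
```

```text
t: 11.4
eef_pos: [0.5046, 0.0147, 0.0338]
ee_rot: [2.698, 0.041, -3.016]
force: [-1.1, -1.5, -1.7]
width: 0.0138
t 11.40 ang -120.7 rad 26.1 y -0.1 | F rad 2.0 tan -0.8 y -1.4 | w 13.8 rot [ 2.698  0.041 -3.016]
[[np.float64(-2.6), np.float64(-0.2), np.float64(6.3)], [np.float64(-1.0), np.float64(-0.1), np.float64(6.7)], [np.float64(0.8), np.float64(0.1), np.float64(6.7)], [np.float64(2.5), np.float64(0.3), np.float64(6.3)], [np.float64(4.0), np.float64(0.5), np.float64(5.4)], [np.float64(5.3), np.float64(0.6), np.float64(4.2)], [np.float64(6.2), np.float64(0.7), np.float64(2.7)], [np.float64(6.7), np.float64(0.8), np.float64(1.0)]]
centre shift mm [ 0.07 -0.2 ] r 26.06
```

```bash
python3 -m jog '[[-2.6,-0.3,6.3,0,0,0],[-1,-0.1,6.7,0,0,0],[0.8,0.1,6.7,0,0,0],[2.5,0.3,6.3,0,0,0],[0,0,0,0,0,0]]'; python3 est.py; python3 -m jog '[[4.0,0.5,5.4,0,0,0],[5.3,0.6,4.2,0,0,0],[0,0,0,0,0,0]]'; python3 est.py 12 12
python3 - <<'E'
from h import *
from lug import cen
t=eyes.grab_frame("top");s=eyes.grab_frame("scene");cv2.imwrite("pics/t6.png",t);cv2.imwrite("pics/s6.png",s)
for k in "yr": print(k,"top",cen(t,(222,130,300,210),k),"scene",cen(s,(330,170,410,265),k))
E
```

```text
t: 11.9
eef_pos: [0.507, 0.015, 0.0636]
ee_rot: [2.699, 0.046, -3.017]
force: [2.5, -0.9, -2.8]
width: 0.014
t 11.90 ang -50.5 rad 25.9 y -0.1 | F rad -3.7 tan -0.6 y -1.1 | w 14.0 rot [ 2.699  0.046 -3.017]
t: 12.2
eef_pos: [0.5171, 0.0161, 0.0731]
ee_rot: [2.7, 0.045, -3.018]
force: [3.6, 0.4, -4.4]
width: 0.0136
t 12.20 ang -20.7 rad 27.7 y -0.1 | F rad -5.4 tan 1.8 y -0.0 | w 13.6 rot [ 2.7    0.045 -3.018]
[[np.float64(5.8), np.float64(0.8), np.float64(-0.2)], [np.float64(5.4), np.float64(0.6), np.float64(0.3)], [np.float64(5.3), np.float64(0.6), np.float64(-0.9)], [np.float64(5.0), np.float64(0.6), np.float64(-2.0)], [np.float64(4.5), np.float64(0.5), np.float64(-3.0)], [np.float64(3.8), np.float64(0.4), np.float64(-3.9)], [np.float64(2.9), np.float64(0.3), np.float64(-4.6)], [np.float64(1.9), np.float64(0.2), np.float64(-5.1)], [np.float64(0.8), np.float64(0.1), np.float64(-5.4)], [np.float64(-0.3), np.float64(-0.0), np.float64(-5.4)], [np.float64(-1.4), np.float64(-0.2), np.float64(-5.2)], [np.float64(-2.5), np.float64(-0.3), np.float64(-4.8)]]
y top [([234.1, 172.9], 28), ([232.0, 176.7], 3), ([236.0, 189.2], 12)] scene [([391.6, 201.8], 8), ([394.2, 215.4], 40), ([395.3, 224.6], 28), ([359.6, 250.4], 15)]
r top [([235.0, 177.8], 12)] scene [([392.6, 211.2], 12)]
```

2.10 turns wound, about 0.4–0.5 turn left. I'll go on with smaller steps and watch the tangential force.

```bash
python3 -m jog '[[5.6,0.7,-0.8,0,0,0],[5.4,0.6,-0.1,0,0,0],[5.3,0.6,-0.9,0,0,0],[0,0,0,0,0,0]]'; python3 est.py;python3 -m jog '[[5,0.6,-2,0,0,0],[4.5,0.5,-3,0,0,0],[0,0,0,0,0,0]]'; python3 est.py 8 8
```

```text
t: 12.7
eef_pos: [0.5303, 0.0175, 0.0738]
ee_rot: [2.698, 0.04, -3.013]
force: [1.1, -0.2, -3.3]
width: 0.0136
t 12.70 ang 7.4 rad 26.9 y -0.1 | F rad -3.2 tan 1.5 y -0.3 | w 13.6 rot [ 2.698  0.04  -3.013]
t: 13.0
eef_pos: [0.5408, 0.0186, 0.0698]
ee_rot: [2.698, 0.041, -3.013]
force: [1.8, -0.7, 0.1]
width: 0.0135
t 13.00 ang 31.8 rad 26.6 y -0.2 | F rad 1.0 tan 1.5 y -0.9 | w 13.5 rot [ 2.698  0.041 -3.013]
[[np.float64(2.6), np.float64(0.5), np.float64(-2.6)], [np.float64(2.6), np.float64(0.3), np.float64(-2.5)], [np.float64(2.2), np.float64(0.3), np.float64(-2.9)], [np.float64(1.8), np.float64(0.2), np.float64(-3.1)], [np.float64(1.4), np.float64(0.2), np.float64(-3.4)], [np.float64(0.9), np.float64(0.1), np.float64(-3.5)], [np.float64(0.4), np.float64(0.0), np.float64(-3.6)], [np.float64(-0.1), np.float64(-0.0), np.float64(-3.6)]]
```

```bash
python3 -m jog '[[2.6,0.4,-2.6,0,0,0],[2.6,0.3,-2.5,0,0,0],[0,0,0,0,0,0]]'; python3 est.py;python3 -m jog '[[2.2,0.3,-2.9,0,0,0],[1.8,0.2,-3.1,0,0,0],[0,0,0,0,0,0]]'; python3 est.py 6 10;  python3 - <<'E'
from h import *
from lug import cen
t=eyes.grab_frame("top");s=eyes.grab_frame("scene");cv2.imwrite("pics/t7.png",t);cv2.imwrite("pics/s7.png",s)
for k in "yr": print(k,"top",cen(t,(222,130,300,210),k),"scene",cen(s,(330,170,410,265),k))
cv2.imwrite("pics/c7.png",np.hstack([cv2.resize(t[150:205,220:270],(400,440),interpolation=cv2.INTER_CUBIC),cv2.resize(s[190:245,360:410],(400,440),interpolation=cv2.INTER_CUBIC)]))
E
```

```text
t: 13.3
eef_pos: [0.5468, 0.0193, 0.0643]
ee_rot: [2.698, 0.042, -3.013]
force: [1.0, -1.2, 1.5]
width: 0.014
t 13.30 ang 49.4 rad 26.4 y -0.3 | F rad 1.7 tan -0.5 y -1.3 | w 14.0 rot [ 2.698  0.042 -3.013]
t: 13.6
eef_pos: [0.5508, 0.0197, 0.0574]
ee_rot: [2.698, 0.041, -3.013]
force: [1.6, -0.6, 0.4]
width: 0.0135
t 13.60 ang 66.9 rad 26.2 y -0.3 | F rad 1.5 tan 0.2 y -0.7 | w 13.5 rot [ 2.698  0.041 -3.013]
[[np.float64(0.7), np.float64(0.4), np.float64(-2.6)], [np.float64(0.7), np.float64(0.1), np.float64(-2.6)], [np.float64(0.4), np.float64(0.0), np.float64(-2.7)], [np.float64(0.1), np.float64(0.0), np.float64(-2.7)], [np.float64(-0.2), np.float64(-0.0), np.float64(-2.7)], [np.float64(-0.5), np.float64(-0.1), np.float64(-2.7)], [np.float64(-0.7), np.float64(-0.1), np.float64(-2.6)], [np.float64(-1.0), np.float64(-0.1), np.float64(-2.5)], [np.float64(-1.3), np.float64(-0.1), np.float64(-2.4)], [np.float64(-1.5), np.float64(-0.2), np.float64(-2.3)]]
y top [([233.9, 174.1], 26), ([236.3, 189.1], 11)] scene [([391.6, 201.8], 8), ([394.1, 214.6], 36), ([395.3, 224.6], 28), ([359.6, 250.4], 15)]
r top [([235.0, 177.8], 12)] scene [([392.5, 210.5], 8)]
```

View pics/c7.png

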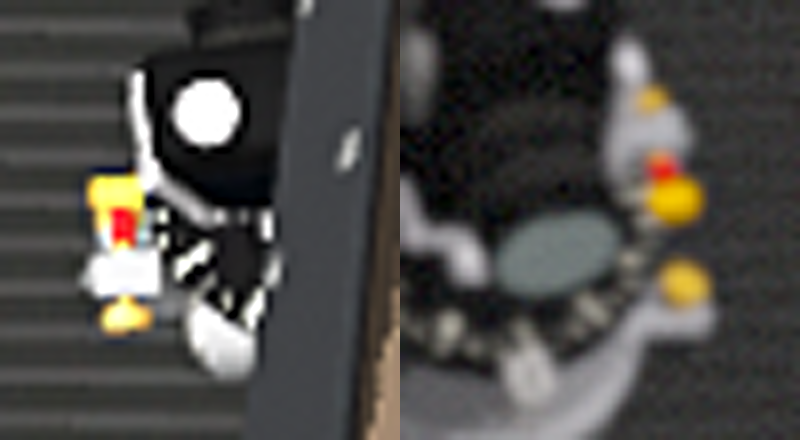

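The crops show the yellow lug almost touching the red tip: top crop about (115,190) against (122,228), scene crop lug (677,198) against tip (661,165). I'll go on in fine steps, reading the force during the motion.

```bash
python3 -m jog '[[0.7,0.1,-2.6,0,0,0]]'; python3 est.py;python3 -m jog '[[0.7,0.1,-2.6,0,0,0]]'; python3 est.py;python3 -m jog '[[0.4,0,-2.7,0,0,0]]'; python3 est.py 5 10
```

```text
t: 13.8
eef_pos: [0.5516, 0.0198, 0.0552]
ee_rot: [2.698, 0.042, -3.013]
force: [2.0, -1.2, 2.9]
width: 0.0135
t 13.80 ang 72.1 rad 26.2 y -0.3 | F rad 2.7 tan -2.2 y -1.4 | w 13.5 rot [ 2.698  0.042 -3.013]
t: 13.9
eef_pos: [0.5523, 0.0199, 0.0525]
ee_rot: [2.698, 0.042, -3.013]
force: [0.1, -1.4, 3.7]
width: 0.0142
t 13.90 ang 78.1 rad 26.1 y -0.3 | F rad 0.7 tan -3.6 y -1.4 | w 14.2 rot [ 2.698  0.042 -3.013]
t: 14.0
eef_pos: [0.5527, 0.0199, 0.0498]
ee_rot: [2.698, 0.042, -3.012]
force: [-1.0, -1.7, 4.3]
width: 0.0136
t 14.00 ang 84.2 rad 26.1 y -0.3 | F rad -0.7 tan -4.4 y -1.6 | w 13.6 rot [ 2.698  0.042 -3.012]
[[np.float64(-0.0), np.float64(0.3), np.float64(-2.3)], [np.float64(-0.1), np.float64(-0.0), np.float64(-2.3)], [np.float64(-0.3), np.float64(-0.0), np.float64(-2.3)], [np.float64(-0.5), np.float64(-0.1), np.float64(-2.2)], [np.float64(-0.6), np.float64(-0.1), np.float64(-2.2)], [np.float64(-0.8), np.float64(-0.1), np.float64(-2.1)], [np.float64(-1.0), np.float64(-0.1), np.float64(-2.0)], [np.float64(-1.2), np.float64(-0.1), np.float64(-1.9)], [np.float64(-1.3), np.float64(-0.2), np.float64(-1.8)], [np.float64(-1.5), np.float64(-0.2), np.float64(-1.7)]]
```

```bash
python3 -m jog '[[0,0,-2.3,0,0,0]]'>/dev/null; python3 est.py;python3 -m jog '[[-0.2,0,-2.3,0,0,0]]'>/dev/null; python3 est.py 5 10
```

```text
t 14.10 ang 89.1 rad 26.0 y -0.3 | F rad 0.8 tan -7.0 y -1.0 | w 13.6 rot [ 2.698  0.042 -3.012]
t 14.20 ang 93.5 rad 26.1 y -0.3 | F rad -1.5 tan -8.9 y -2.0 | w 13.9 rot [ 2.698  0.043 -3.012]
[[np.float64(-0.3), np.float64(0.3), np.float64(-2.3)], [np.float64(-0.4), np.float64(-0.0), np.float64(-2.2)], [np.float64(-0.6), np.float64(-0.1), np.float64(-2.2)], [np.float64(-0.8), np.float64(-0.1), np.float64(-2.1)], [np.float64(-1.0), np.float64(-0.1), np.float64(-2.0)], [np.float64(-1.2), np.float64(-0.1), np.float64(-1.9)], [np.float64(-1.3), np.float64(-0.2), np.float64(-1.8)], [np.float64(-1.5), np.float64(-0.2), np.float64(-1.7)], [np.float64(-1.6), np.float64(-0.2), np.float64(-1.6)], [np.float64(-1.8), np.float64(-0.2), np.float64(-1.4)]]
```

```bash
python3 - <<'E'
from h import *
from lug import cen
t=eyes.grab_frame("top");s=eyes.grab_frame("scene");cv2.imwrite("pics/t8.png",t);cv2.imwrite("pics/s8.png",s)
for k in "yr": print(k,"top",cen(t,(222,130,300,210),k),"scene",cen(s,(330,170,410,265),k))
cv2.imwrite("pics/c8.png",np.hstack([cv2.resize(t[155:195,220:260],(400,400),interpolation=cv2.INTER_CUBIC),cv2.resize(s[195:235,370:410],(400,400),interpolation=cv2.INTER_CUBIC)]))
E
python3 est.py
```

```text
y top [([234.0, 174.1], 28), ([236.3, 189.1], 11)] scene [([391.4, 201.9], 7), ([394.1, 214.6], 37), ([395.3, 224.6], 28), ([359.6, 250.4], 15)]
r top [([235.0, 177.8], 12)] scene [([392.6, 210.6], 8)]
t 14.30 ang 93.7 rad 26.0 y -0.3 | F rad -0.9 tan -5.3 y -1.5 | w 13.6 rot [ 2.698  0.043 -3.012]
```

View pics/c8.png

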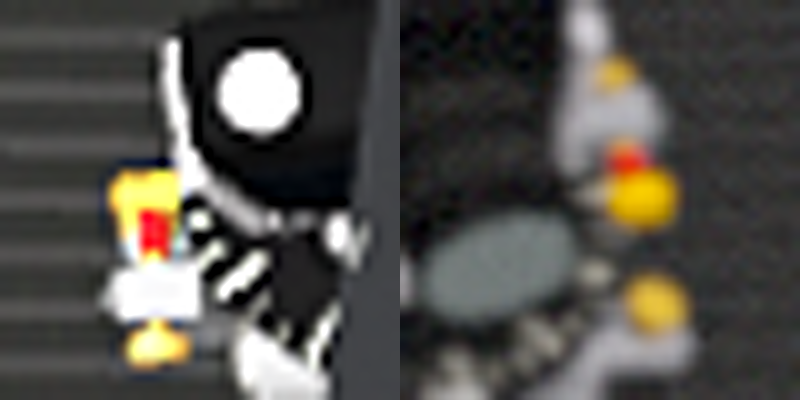

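Between 67° and 94° of crank the lug pixels stayed put (top 174.1, scene 214.6) while the tangential force rose to 8.9 N. That is under the 13 N limit and well above the 2 N friction, so the lug is bearing on the red tip. Head features haven't moved. Letting go now.

```bash
python3 -m jog '[[0,0,0,0,0,0],[0,0,0,0,0,0],[0,0,0,0,0,0],[0,0,0,0,0,0]]' 0.4; python3 est.py; python3 -m jog '[[1,-9,18,0,0,0],[1,-14,28,0,0,0],[1,-18,36,0,0,0],[0,-20,38,-0.11,-0.0125,0],[0,-30,20,-0.11,-0.0125,0],[0,-40,0,-0.11,-0.0125,0],[0,-40,0,-0.11,-0.0125,0],[0,-30,0,0,0,0],[0,0,0,0,0,0]]'
python3 - <<'E'
from h import *
t=eyes.grab_frame("top");s=eyes.grab_frame("scene");w=cv2.imread("pics/w1.png");pose=([0.49090161,-0.09349435,0.25774446],[-3.14143286,-0.00777458,3.12294871])
def b(im,x0,y0,x1,y1,th):
    m=(im[y0:y1,x0:x1].min(2)>th).astype(np.uint8);n,l,st,ce=cv2.connectedComponentsWithStats(m);k=1+np.argmax(st[1:,4]);print(st[k]);return ce[k]+[x0,y0]
t0=cv2.imread("pics/top0.png");s0=cv2.imread("pics/scene0.png")
pt=b(t0,390,178,412,196,190);ps=b(s0,230,218,250,236,150);pw=b(w,268,8,304,48,190);print(pt,ps,pw)
rs=[ray("top",pt),ray("scene",ps),ray("wrist",pw,pose)]
print(cross(*rs),cross(rs[0],rs[1]),[o+d*(.025-o[2])/d[2] for o,d in rs])
from lug import cen
for k in "yr": print(k,"top",cen(t,(222,130,300,210),k),"scene",cen(s,(330,170,410,265),k))
cv2.imwrite("pics/t9.png",t);cv2.imwrite("pics/s9.png",s)
E
```

```text
t: 14.7
eef_pos: [0.5511, 0.0207, 0.0442]
ee_rot: [2.696, 0.04, -3.012]
force: [-0.2, -0.1, -0.2]
width: 0.0344
t 14.70 ang 96.8 rad 24.7 y 0.7 | F rad -0.2 tan 0.2 y -0.1 | w 34.4 rot [ 2.696  0.04  -3.012]
t: 15.6
eef_pos: [0.5526, -0.1863, 0.1895]
ee_rot: [-3.128, 0.028, -3.0]
force: [-0.6, 0.2, -1.1]
width: 0.035
[ 6  5 10  9 71]
[ 5  4  9  9 62]
[  6   6  24  28 526]
[400.67605634 187.1971831 ] [239.09677419 226.24193548] [285.6539924   27.62737643]
(array([ 0.52659019, -0.24319162,  0.02149009]), [np.float64(1.2), np.float64(0.9), np.float64(1.5)]) (array([ 0.52763641, -0.24247924,  0.02295226]), [np.float64(0.5), np.float64(0.5)]) [array([ 0.52740679, -0.24254807,  0.025     ]), array([ 0.52906648, -0.24155373,  0.025     ]), array([ 0.525051  , -0.24339626,  0.025     ])]
y top [([234.0, 174.2], 29), ([236.3, 189.1], 11)] scene [([391.6, 201.8], 8), ([394.1, 214.6], 37), ([395.3, 224.6], 28), ([359.6, 250.4], 15)]
r top [([235.0, 177.8], 12)] scene [([392.6, 210.6], 8)]
```

The lug stayed put after release. The button triangulates to (0.527, -0.243, 0.022–0.025), matching the text. Shutting the fingers and moving above it.

```bash
python3 -m jog '[[-13,-28,-30,0,0,0],[-12,-28,-40,0,0,0],[0,0,-40,0,0,0],[0,0,-15,0,0,0],[0,0,0,0,0,0],[0,0,0,0,0,0]]' 0 20; python3 -c "
from h import *
s=status.get_state();M=R.from_euler('xyz',s['ee_rot']).as_matrix();print('to go',1e3*(np.array([.527,-.243,.025])-s['eef_pos']),'level rotvec',np.cross(M[:,2],[0,0,-1]),s['width'],s['force'])"
```

```text
t: 16.3
eef_pos: [0.5284, -0.2396, 0.0616]
ee_rot: [-3.13, 0.032, -2.999]
force: [0.3, 0.4, 1.1]
width: 0.0007
to go [ -1.43814149  -3.43972147 -36.59512848] level rotvec [0.00691979 0.03314464 0.        ] 0.0007281530516677385 [0.281527   0.43240219 1.13254292]
```

```bash
python3 -m jog '[[-1.5,-3.5,-15,0.007,0.033,0],[0,0,-13,0,0,0],[0,0,0,0,0,0]]'; python3 -m jog '[[0,0,-4,0,0,0]]'; python3 -m jog '[[0,0,-3,0,0,0]]'; python3 -m jog '[[0,0,-2,0,0,0]]'
```

```text
t: 16.6
eef_pos: [0.53, -0.2422, 0.0362]
ee_rot: [-3.14, 0.006, -2.998]
force: [0.7, 0.7, -0.0]
width: 0.0002
t: 16.7
eef_pos: [0.5311, -0.242, 0.0333]
ee_rot: [-3.139, 0.008, -2.997]
force: [0.6, -0.4, 0.8]
width: 0.0004
t: 16.8
eef_pos: [0.5313, -0.2418, 0.0306]
ee_rot: [-3.139, 0.009, -2.997]
force: [-0.0, 0.7, -0.3]
width: 0.0002
t: 16.9
eef_pos: [0.5315, -0.2417, 0.029]
ee_rot: [-3.139, 0.01, -2.997]
force: [-0.0, 0.5, -0.2]
width: 0.0002
```

Correcting x by -4 mm and then pressing.

```bash
python3 -m jog '[[-4.5,-1,0,0,0,0],[0,0,0,0,0,0]]'; for i in 1 2 3; do :; done; python3 -m jog '[[0,0,-3,0,0,0]]'; python3 -m jog '[[0,0,-3,0,0,0]]'; python3 -m jog '[[0,0,-3,0,0,0]]'
```

```text
t: 17.1
eef_pos: [0.5266, -0.2426, 0.0292]
ee_rot: [-3.139, 0.011, -2.996]
force: [-0.2, -0.1, -0.1]
width: 0.0005
t: 17.2
eef_pos: [0.5269, -0.2428, 0.0268]
ee_rot: [-3.138, 0.012, -2.996]
force: [-0.4, 0.4, 0.5]
width: 0.0006
t: 17.3
eef_pos: [0.5269, -0.2428, 0.0238]
ee_rot: [-3.138, 0.012, -2.997]
force: [-1.6, 1.3, 1.9]
width: 0.0001
t: 17.4
eef_pos: [0.5268, -0.2428, 0.0208]
ee_rot: [-3.138, 0.012, -2.997]
force: [-0.3, 1.4, 4.2]
width: 0.0008
```

```bash
python3 -m jog '[[0,0,-2.5,0,0,0]]'; python3 -m jog '[[0,0,-2.5,0,0,0]]';  python3 -m jog '[[0,0,-2,0,0,0]]'
```

```text
t: 17.5
eef_pos: [0.527, -0.2429, 0.0196]
ee_rot: [-3.138, 0.012, -2.996]
force: [-10.7, 8.4, 38.9]
width: 0.0001
t: 17.6
eef_pos: [0.527, -0.243, 0.0195]
ee_rot: [-3.137, 0.012, -2.995]
force: [-11.3, 9.0, 40.2]
width: 0.0004
t: 17.7
eef_pos: [0.5269, -0.2429, 0.0199]
ee_rot: [-3.137, 0.012, -2.994]
force: [-8.3, 5.1, 24.4]
width: 0.0005
```

The button bottomed out: z 19.6 mm, with a sharp force rise. Retreating straight up and checking.

```bash
python3 -m jog '[[0,0,6,0,0,0],[0,0,20,0,0,0],[0,0,40,0,0,0],[0,0,40,0,0,0],[0,0,0,0,0,0],[0,0,0,0,0,0]]'
python3 - <<'E'
from h import *
from lug import cen
t=eyes.grab_frame("top");s=eyes.grab_frame("scene");cv2.imwrite("pics/t10.png",t);cv2.imwrite("pics/s10.png",s)
for k in "yr": print(k,"top",cen(t,(222,130,300,210),k),"scene",cen(s,(330,170,410,265),k))
cv2.imwrite("pics/c10.png",np.hstack([cv2.resize(t[120:280,160:480],(800,400))[:, :520],cv2.resize(s[195:235,370:410],(280,400),interpolation=cv2.INTER_CUBIC)]))
E
```

```text
t: 18.3
eef_pos: [0.5266, -0.2428, 0.1292]
ee_rot: [-3.136, 0.012, -2.993]
force: [-0.5, -0.9, -1.1]
width: 0.0005
y top [([275.5, 149.8], 4), ([234.0, 174.2], 29), ([236.3, 189.1], 11), ([279.0, 196.5], 16)] scene [([391.6, 201.8], 8), ([394.0, 214.5], 38), ([395.3, 224.6], 28), ([359.6, 250.4], 15)]
r top [([235.0, 177.8], 12)] scene [([392.6, 210.6], 8)]
```

View pics/c10.png

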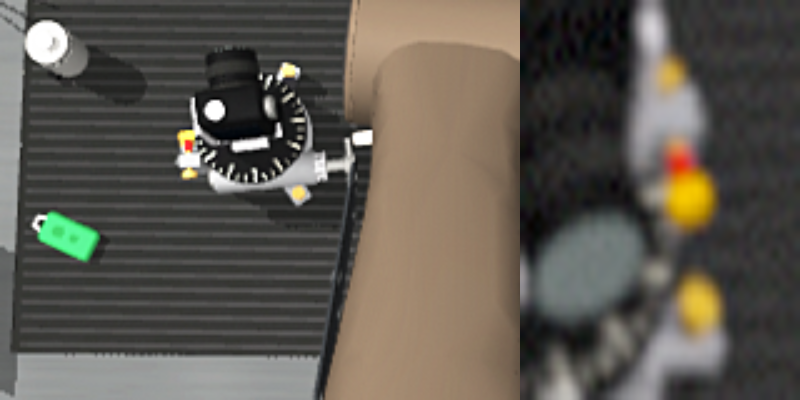

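The feet, red tip and lug pixels are unchanged, and the crops show the lug against the red tip with the robot clear. Handing in.

```bash
python3 -c "
from station import workorder;print(workorder.job_done())"
```

```text
the job is handed in; nothing more can be done
None
```

The job is handed in at about 18.4 s: I wound the crank about 2.4 turns clockwise until the lug bore on the red-tipped stop, let go, and pressed the button of the smaller remote right down.

**Checks that held:**
- **Lug on the stop:** over the last 25° or so of crank the lug did not move in either camera. The force along the handle's path rose to a peak of 8.9 N, under the 13 N limit. The lug stayed put after I let go and after the press.
- **Head not shifted:** its feet and the red tip sit at the same pixels as at the start (to 0.1 px in the last pictures), except the red tip in the scene view, which the lug now partly hides.
- **Button:** it bottomed out with the tool at z ≈ 19.6 mm, about 5.4 mm below its 25 mm top. The tool then went straight up and is touching nothing.

**Checks that disagreed or fell short:**
- **Press force:** at the bottom of the press the wrist read about 40 N vertically, about 43 N in all. That was the shut fingertips, and it is more than the button needed. It is close to the 40 N limit for the arm and gripper body, and I can't tell whether that limit covers the fingertips.
- **Crank angle:** the gripper moved a little further than the stop's 0.3 rad allows, so the handle probably slipped slightly in the pads. The final crank angle is therefore only approximate.
- **Other things:** I did not measure them at the end. The fob cover and mints looked in place in the last picture. The arm's path kept clear of the rest.

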